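# Close and interlock the test box

## Robot

A 6-joint arm with a two-finger parallel gripper is mounted at the origin on a cart in front of the work surface, level with it; the furniture and walls round the work are solid. World frame = base frame: x ahead of the robot, y to its left, z up, the work surface at z = 0. Lengths are in m, angles in rad, forces in N, time in s.
With the tool pointing down it reaches from about 0.3 to 0.875 m from the base axis. Payload 6.4 kg.
Tool frame: the origin (TCP) lies at the very end of the fingers, on their centre line; the grasp point (between the pads) lies 19 mm behind it (robot.grasp_offset is the distance from the TCP to the grasp point, in m); z points along the fingers, y is the line along which they close (so a half turn about z gives the same grasp; the last joint's range is limited). The gripper opens to 85 mm and grips with 20 to 120 N. Pads are 22 mm wide; open, the fingers measure 114 mm over their backs; the gripper's body (76 mm by 85 mm) begins 54 mm behind the grasp point. The pads swing forward as they close: fully open they stand 13 mm farther back than shut.
Start: joints at [-1.381, 0.181, 1.607, -0, 1.354, -0.206], TCP at [0.222, -0.531, 0.231] pointing down, gripper open.
Joint ranges: [-2.99, 2.99], [-0.89, 2.07], [0.3, 2.58], [-1.14, 4.28], [0, 2.63], [-3.12, 3.12]. Speed limits (rad/s): [2.57, 2.57, 3.01, 3.14, 3.14, 3.14].

## Interface

Orientations are given as a unit quaternion [w, x, y, z].
In Python, from workcell import monitor, grab_frame, job, robot gives the robot as it stands. The module is installed in compiled form; this text tells all that it offers.
- The arm moves only by the tool arm_command, never from a script. Its arguments are lists of equal length, an entry for each row: "slide": the shift along the tool's x, y, z in m, a list of three; "angular": the turn, a rotation vector about the tool's x, y, z in units of 6 degrees (1.0 is 6 degrees), a list of three; "jaw": the opening in per cent of the stroke, from 0 (shut) to 100 (fully open). A call has 1 to 20 rows; each row is the pose to reach, as a shift and turn from the pose commanded when the call began, along the tool's axes at that moment; what a row does not reach only later rows make up. A row lasts 1/12 s, in which the tool goes at most 41.7 mm and 7.16 degrees, less where a joint would pass 70% of its speed; a pose out of reach is approached as far as the arm can. A call with a gripper value outside its range is refused whole. The fingers move at their own pace and stop on an object; "grip_force" is the grip in N (left out, the last holds). Time passes only in rows, so rows that repeat a pose let the fingers close. It gives the time, the measured TCP pose, the force, the opening and the grip force at its end, in the units of the state.
- monitor.get_state(): the state, without advancing time (a new reading comes with each control period).
- grab_frame(name): name is "side" or "top" or "wrist"; returns a dict with "img" (420x560x3 uint8, red, green, blue), "depth" (420x560 float32, m along the optical axis (not along the pixel's ray), 0 where there is no reading), "fovy" (degrees; the focal length in pixels is half the picture's height over the tangent of half this angle, whatever the lens; pixels are square), "cx", "cy" (the principal point, pixels), "R" (3x3) and "t" (3): a world point X has camera coordinates R X + t; the wrist camera has in their place "tool_from_camera" (4x4, takes a point from camera to tool coordinates, whose origin is the TCP and whose axes are the flange's). Camera axes: x right, y down, z forward; pixel columns grow to the right and rows downward; lengths in m; the calibration is good to about 2 mm. A picture is of the moment at which its call begins: read the wrist's pose just before it.
- job.sign_off(): hands the job in; it is judged then, once.
The state is a dict: "time_s": time; "q": joint angles; "qd": joint speeds; "joint_efforts": joint torques, N m; "ee_pos": TCP position; "tool_rot": TCP orientation; "contact_force": force on the tool from outside, world axes, zero at the start; "torque": the same for the moment, N m; "width": finger opening in m; "grasp_force": force on a finger pad.
Only numpy, scipy, OpenCV 4.12 (cv2) and the standard library are available. Lean on these libraries where they do the work, as an engineer would, in place of code of your own. Each camera call takes 0.05 s, during which the arm holds its last target. There are 200 camera calls.

## Task

Close up the test box and start the test: press down the knee of the locked folding stay so that it breaks, lower the lid until it is fully shut, then take the tongue key out of its parking block and push it straight down through the slotted hasp on the lid into the interlock switch until its shoulder is home on the hasp. Leave the key there and only then press the start button right down. Leave the tin, the reel, the connector and the USB stick where they are.

Things in the scene. Friction and masses are not known exactly. Their poses are not given: they have to be found in the camera images.
- test_box: Fixed grey open box, 150 (x) x 180 (y) x 70 mm high, walls 4 mm; origin at the centre of its underside, x points to the hinge side (away from the robot at yaw 0), z up. A black interlock switch, 32 x 52 mm, its top 68 mm above the desk, is mounted on the middle of the front (-x) face.
- lid_hinge (a point): Middle of the lid's hinge line on the box's far (+x) rim, 75 mm behind the box's centre and 70 mm up; the hinge runs along the box's y.
- lid (a joint): Aluminium lid, 150 x 180 x 8 mm, 0.25 kg. 0 = as found, standing 85 degrees (1.48 rad) above closed, held by the stay; grows as the lid comes down; 1.48 = fully shut, its underside on the rim. The lid's angle above closed is 1.48 minus this value. The hinge is stiff: the lid stays where it is left and needs a few N at its edge, pushed on its outer face, the side away from the robot when it stands open.
- lid_edge (a point): Middle of the lid's free edge, on its outer (upper when shut) face, 150 mm from the hinge. From this edge a steel hasp plate, 60 mm wide and 8 mm thick, extends a further 37 mm in the lid's plane; its 11 x 35 mm slot lies over the switch's slot when the lid is shut (outer face then 78 mm above the desk).
- knee (a joint): Knee of the folding stay (two flat steel links inside the box near its right, -y, side, from the box's rim to the lid). 0 = locked, a little past straight against its stop; grows as the knee is pressed down; straight at 0.07; 0.3 rad and more is broken. About 20 mm of downward press gives 0.5 rad; it takes a few N. While the stay is locked the lid cannot be lowered. As the knee folds the lid begins to follow; when the lid is shut the stay is folded inside the box.
- knee_knob (a point): Middle of the dark round knuckle at the stay's knee, a level cylinder 14 mm across and 28 mm long along the box's y, to be pressed from above; the box's right wall is 32 mm to the right (-y) of this point and 25 mm lower.
- slot_mouth (a point): Centre of the mouth of the interlock switch's slot, in the switch's top face 68 mm above the desk. Slot 7 mm (box x) by 28 mm (box y), 32 mm deep, with a 45 degree steel lead-in round the top 4 mm that widens it to about 14 x 35 mm at the mouth; its axes are the box's. The shut hasp lies over it, from 70 to 78 mm.
- key_holder: Fixed grey parking block, 64 (x) x 70 (y) x 40 mm high, with a 9 x 31 mm slot (length along its y) in which the tongue key stands; origin at the centre of its underside. It stands to the left or the right of the box; the start button is on the other side.
- tongue_key: Tongue key, 80 g, upright in the parking block with its shoulder on the block's top. Origin at the centre of the shoulder's underside, z up. Below it a flat steel tongue 5 mm thick (x), 26 mm wide (y), 34 mm long; above it a flange 18 x 46 x 4 mm and a black grip 16 mm thick (x), 42 mm wide (y), up to 56 mm above the origin. Best gripped across the 16 mm. The key may go in either way round.
- tongue_tip (a point): Centre of the tongue's lower end, 34 mm below the key's origin. With the key home it is 24 mm below slot_mouth.
- start_button (a joint): Spring push button: 0 = up, 0.006 m = fully down, takes 5 N; it springs back.
- start_button_top (a point): Centre of the top of the start button, a round black button 32 mm across in a small grey housing; press it straight down.
- flux_tin: Bystander: round tin, 58 mm across, 62 mm high; origin at the centre of its underside.
- solder_reel: Bystander: reel, 53 mm across, 36 mm high; origin at the centre of its underside.
- usb_stick: Bystander: grey USB stick, 54 x 18 x 8 mm, flat on the desk.
- dsub: Bystander: grey connector, 47 x 32 x 15 mm, flat on the desk.

How it is judged:
By the outcome, as a careful person would: the job done as asked, in the order asked, and still so for the second after the job is handed in, with the robot touching nothing.
It also fails if it takes over 72 s, if anything falls off the work surface, if the arm or the gripper's body presses on something with over 40 N, if the wrist force passes 120 N, or if a joint passes its speed limit or range.

## Working session

There is one attempt and no reset: what is moved stays moved. The work goes in short steps, Python scripts to look and compute and a tool call to move; the robot and the scene stay as the last step left them, time stands still between calls to the robot, and variables do not carry over. Pictures are saved under pics/ and viewed, at most 10 in all, crops included, and the job is handed in when it is done.

Besides the shell and the picture viewer there is one more tool, called after "Request:" as name(argument=value, ...) on one line, values as JSON. arm_command: Moves the arm, as the interface text tells. Its arguments: {"type":"object","properties":{"slide":{"type":"array","items":{"type":"array","items":{"type":"number"}}},"angular":{"type":"array","items":{"type":"array","items":{"type":"number"}}},"jaw":{"type":"array","items":{"type":"number"}},"grip_force":{"type":"number"}},"required":["slide","angular","jaw"]}

```bash
mkdir -p pics
cat > h.py <<'E'
import numpy as np,cv2
from workcell import monitor,grab_frame,job,robot
from scipy.spatial.transform import Rotation as Ro
def pose():
    s=monitor.get_state(); q=s['tool_rot']; return np.array(s['ee_pos']),Ro.from_quat([q[1],q[2],q[3],q[0]]).as_matrix(),s
def frame(n):
    p,R,s=pose(); f=grab_frame(n); f['img']=np.array(f['img'])
    if n=='wrist':
        T=np.array(f['tool_from_camera']); f['Rc']=R@T[:3,:3]; f['o']=R@T[:3,3]+p
    else:
        f['Rc']=np.array(f['R']).T; f['o']=-f['Rc']@np.array(f['t'])
    f['f']=210/np.tan(np.radians(f['fovy'])/2); return f
def save(f,n): cv2.imwrite('pics/'+n,f['img'][:,:,::-1])
def cloud(f):
    v,u=np.mgrid[:420,:560]; d=f['depth']
    return np.stack([(u-f['cx'])/f['f']*d,(v-f['cy'])/f['f']*d,d],-1)@f['Rc'].T+f['o']
def ray(f,u,v,z):
    r=f['Rc']@np.array([(u-f['cx'])/f['f'],(v-f['cy'])/f['f'],1]); return f['o']+r*(z-f['o'][2])/r[2]
E
python3 - <<'E'
from h import *
import pickle
fs={n:frame(n) for n in('top','side')}
pickle.dump(fs,open('f0.pkl','wb'))
cv2.imwrite('pics/a.png',fs['top']['img'][:,:,::-1]);cv2.imwrite('pics/b.png',fs['side']['img'][:,:,::-1])
for n in fs: print(n,fs[n]['o'],fs[n]['fovy'],fs[n]['cx'],fs[n]['cy'],fs[n]['Rc'][:,2])
p,R,s=pose();print(p,R,s)
E
```

```text
top [0.43073277 0.01984546 1.2424078 ] 54.53240402557082 287.06759498381774 209.72477984392128 [ 0.07189246  0.00488199 -0.99740044]
side [-0.16462416  0.2215138   0.76878923] 56.13700751033917 275.9852999134521 210.63332965925167 [ 0.70707953 -0.22909059 -0.66899629]
[ 0.22161195 -0.5300488   0.2304817 ] [[ 9.22699075e-01  3.85520864e-01 -2.83993917e-04]
 [ 3.85520828e-01 -9.22697855e-01  1.53599690e-03]
 [ 3.30118274e-04 -1.52674849e-03 -9.99998780e-01]] {'time_s': 0.1, 'q': array([-1.38130114e+00,  1.81462219e-01,  1.60789785e+00,  1.06650503e-05,
        1.35379458e+00, -2.06279613e-01]), 'qd': array([ 0.00049794, -0.00153019, -0.00201634, -0.00116823,  0.00042825,
       -0.00128352]), 'joint_efforts': array([-1.70006920e-04, -4.45877910e+01, -3.52238238e+01, -5.49476918e-04,
        4.04283681e-03,  2.20139810e-06]), 'ee_pos': array([ 0.22161195, -0.5300488 ,  0.2304817 ]), 'tool_rot': array([-7.80926895e-04,  9.80484027e-01,  1.96597209e-01,  1.17606089e-05]), 'contact_force': array([ 0.01184141, -0.79777226, -0.57025441]), 'torque': array([ 0.01602877, -0.00680997,  0.01979052]), 'grasp_force': 0.0, 'width': 0.08578453688774569}
```

View pics/a.png

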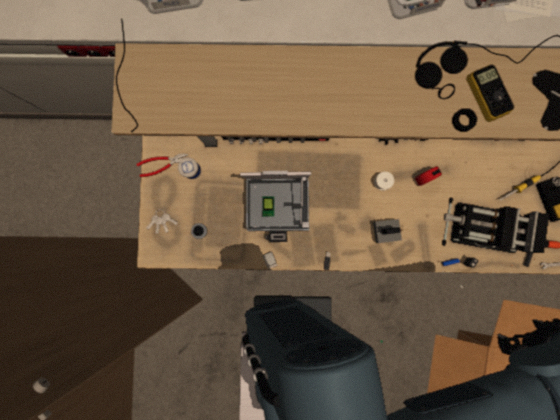

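View pics/b.png

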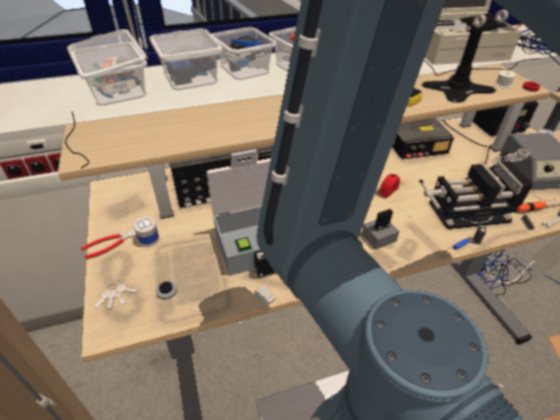

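The top view shows the box at (277,202), the switch at (278,237), the key block at (388,230), the button at (199,231), the tin at (189,170), the reel at (384,181), the D-sub at (269,258) and the USB stick at (327,260). The shelf sits behind them. The side view shows the lid standing, with the hasp at (245,158).

Run:
```python
from h import *
import pickle
fs=pickle.load(open('f0.pkl','rb'));f=fs['top'];C=cloud(f)
for n,(u,v) in dict(box=(277,202),sw=(278,237),hold=(380,240),key=(388,230),btn=(199,231),tin=(189,170),reel=(384,181),shelf=(277,120),shelf2=(277,133),desk=(277,150)).items(): print(n,C[v,u].round(3))
# clouds
def pc(n,x0,x1,y0,y1,z0,z1):
    m=(C[...,0]>x0)&(C[...,0]<x1)&(C[...,1]>y0)&(C[...,1]<y1)&(C[...,2]>z0)&(C[...,2]<z1)
    P=C[m]
    if len(P)>4:
        r=cv2.minAreaRect(P[:,:2].astype(np.float32)); print(n,len(P),np.median(P,0).round(4),r)
x,y=C[237,278][:2];b=C[202,277]
pc('box+sw rim',b[0]-.15,b[0]+.1,b[1]-.13,b[1]+.13,.055,.085)
pc('lid',b[0]-.1,b[0]+.2,b[1]-.15,b[1]+.15,.15,.3)
h=C[230,388];pc('holder',h[0]-.07,h[0]+.07,h[1]-.07,h[1]+.07,.03,.05);pc('key',h[0]-.07,h[0]+.07,h[1]-.07,h[1]+.07,.08,.12)
g=C[231,199];pc('btn',g[0]-.05,g[0]+.05,g[1]-.05,g[1]+.05,.008,.2)
pc('shelfedge',.5,1.,-.1,.15,.2,.9)
im=cv2.resize(f['img'][130:280,170:420],None,fx=3.2,fy=3.2,interpolation=cv2.INTER_CUBIC)
g2=cv2.resize(fs['side']['img'][130:320,150:420],None,fx=2.9,fy=2.9,interpolation=cv2.INTER_CUBIC)
cv2.imwrite('pics/c.png',im[:,:,::-1]);cv2.imwrite('pics/d.png',g2[:,:,::-1])
```

```text
box [0.543 0.057 0.001]
sw [0.436 0.051 0.04 ]
hold [ 0.432 -0.249  0.037]
key [ 0.46  -0.259  0.097]
btn [0.451 0.288 0.022]
tin [0.628 0.314 0.065]
reel [ 0.608 -0.263  0.033]
shelf [0.736 0.054 0.214]
shelf2 [0.702 0.054 0.213]
desk [ 0.705  0.06  -0.002]
box+sw rim 610 [0.4752 0.0537 0.0686] ((0.5160529017448425, 0.05214972794055939), (0.182856023311615, 0.1793367564678192), 1.4204009771347046)
lid 2692 [0.7132 0.0565 0.2166] ((0.6668921709060669, 0.057157985866069794), (0.29931381344795227, 0.1530657410621643), 89.98085021972656)
holder 424 [ 0.4585 -0.2698  0.0401] ((0.4608950614929199, -0.2743144631385803), (0.06365188211202621, 0.07170916348695755), 7.3596038818359375)
key 90 [ 0.4607 -0.2724  0.0953] ((0.4605567753314972, -0.2734730541706085), (0.01579415611922741, 0.04104667529463768), 7.164618492126465)
btn 188 [0.4537 0.2895 0.0151] ((0.45342037081718445, 0.29116201400756836), (0.045909032225608826, 0.04453323036432266), 64.07794952392578)
shelfedge 11464 [0.8401 0.0262 0.2168] ((0.7952957153320312, 0.02510266751050949), (0.409685343503952, 0.24985529482364655), 0.10501665621995926)
```

View pics/c.png

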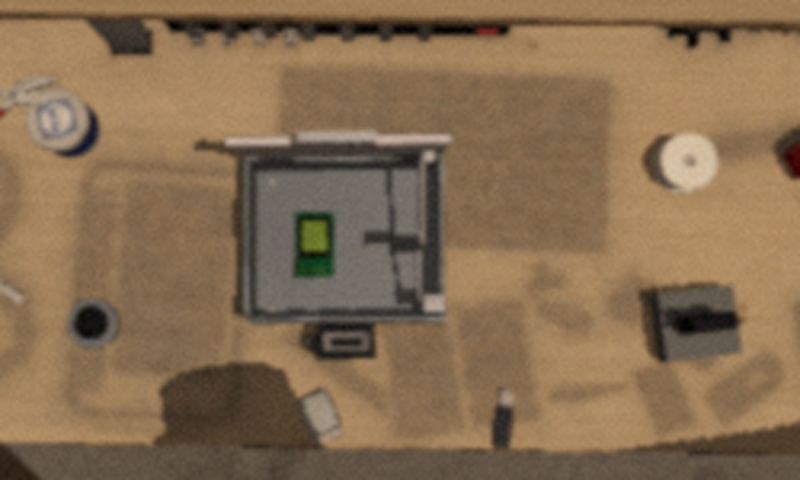

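The crop shows the open box, the switch slot at (345,343), the key at (705,320) and the button at (92,322). The knee is probably around (400,240), where there is a dark bar. I'll check it with depth.

Run:
```python
from h import *
import pickle
f=pickle.load(open('f0.pkl','rb'))['top'];C=cloud(f)
np.set_printoptions(linewidth=250)
print('z mm cols 282..312 rows 172..234'); print(((C[172:234:2,282:312,2])*1000).round().astype(int))
m=(C[...,0]>.45)&(C[...,0]<.58)&(C[...,1]>-.035)&(C[...,1]<.06)&(C[...,2]>.078)&(C[...,2]<.13);print(C[m].round(3)[:40])
m=(abs(C[...,1]-.05)<.1)&(C[...,0]>.55)&(C[...,0]<.69)&(C[...,2]>.09);P=C[m];print('lid',len(P),P.min(0),P.max(0));k=P[P[:,2]>.205];print(k.mean(0),k.min(0),k.max(0))
print('btn z',(C[224:239,192:208,2]*1000).round().astype(int))
```

```text
z mm cols 282..312 rows 172..234
[[ 260  256  257  259  257  253  221  218  219  224  216  223  221  218  220  218  222  222  220  220  224  223  216  220  219  222  216  221  221  216]
 [ 233  241  236  236  238  235  220  219  222  217  218  214  219  218  220  216  219  218  217  218  219  216  220  218  219  217  217  222  219   -1]
 [ 159  161  162  158  159  154  154  148  157  155  157  153  152  153  150  153  150  153  145  148  148  150  147  145  148  145  143  145    1   -6]
 [  -4    2   -3   -2   -1   69   70   73   69   76   66   75   72   72   70   76   74   74   74  129  133  132  134  129   69   70   70    0    2   -2]
 [  57   55   60   56   59   55   58   55   56   56   59   54   51   55   51   54   50   47   55   51  127  130  130  122   48   67   71   -2   -4    1]
 [  14   16   15   17   12   15   16   15   12   17   11   10   15    9   14   14    6    7   10   14  124   11    7    8    6   67   71   -4    1   -1]
 [   4    2    5    4    4    1    3    3    4    2    3    6    6    0    4    6    9    5    2    4  122    3    6   -2    0   65   70   -2   -2   
[... 4898 characters left out ...]
 9  8 10 12 13 11  9  9 12  5  4  0]
 [-2  9 12 12 27 20 21 19 21 20 12 12  9 14 -4 -2]
 [13 13 11 24 24 22 17 20 24 24 24 11 10 11  5 -1]
 [ 4 18 23 21 24 19 23 20 25 20 22 19 13 11 11 -3]
 [10  8 22 18 24 23 23 23 24 21 18 17 14 11  8  1]
 [13 23 24 25 24 22 24 21 24 23 25 19 11 13 10  7]
 [11 22 21 24 22 18 20 22 22 22 23 24 13 12 14  1]
 [11 10 21 25 26 24 19 20 22 23 23 19 13 15 11 -3]
 [11 14 23 24 25 22 24 26 19 22 22 16  8 15 10  2]
 [13 15 10 21 22 20 19 21 21 24 18 12 15  8  7 -4]
 [-4 11 11 10 24 19 29 18 21 14 11 15 12 11 -1 -1]
 [-1  2  9 11 10 15  9  7 13  8 15 13 13  4  1  1]
 [-1  3 -2  7 14 13 11 10 11 12 14  9  1  0 -1  0]
 [-1  2  2 -2 -5 -2  8 12  8  8  1 -3 -1  0 -3  2]]
```

View pics/d.png

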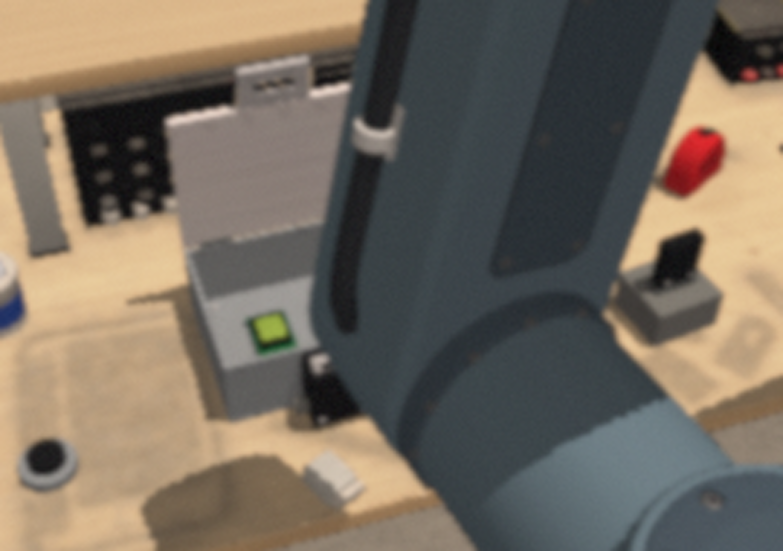

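The side crop confirms the lid standing with the hasp on top, and the key upright in its block at (675,260). The shelf top is at z≈0.215 and its front edge is at x≈0.70. The knob top is at about (0.529,-0.002,0.101). I'll move above it with the fingers shut and the tool squared up.

Request:
arm_command(slide=[[0.48, -0.371, 0], [0.48, -0.371, 0], [0.48, -0.371, 0], [0.48, -0.371, 0], [0.48, -0.371, 0], [0.48, -0.371, 0], [0.48, -0.371, 0], [0.48, -0.371, 0], [0.48, -0.371, 0], [0.48, -0.371, 0], [0.48, -0.371, 0], [0.48, -0.371, 0], [0.48, -0.371, 0], [0.48, -0.371, 0], [0.48, -0.371, 0], [0.48, -0.371, 0], [0.48, -0.371, 0], [0.48, -0.371, 0], [0.48, -0.371, 0], [0.48, -0.371, 0]], angular=[[0, 0, 3.78], [0, 0, 3.78], [0, 0, 3.78], [0, 0, 3.78], [0, 0, 3.78], [0, 0, 3.78], [0, 0, 3.78], [0, 0, 3.78], [0, 0, 3.78], [0, 0, 3.78], [0, 0, 3.78], [0, 0, 3.78], [0, 0, 3.78], [0, 0, 3.78], [0, 0, 3.78], [0, 0, 3.78], [0, 0, 3.78], [0, 0, 3.78], [0, 0, 3.78], [0, 0, 3.78]], jaw=[0, 0, 0, 0, 0, 0, 0, 0, 0, 0, 0, 0, 0, 0, 0, 0, 0, 0, 0, 0])

```text
time_s: 1.77
ee_pos: [0.5211, -0.0043, 0.2312]
tool_rot: [0.0, 1.0, -0.001, -0.0]
contact_force: [0.7, 0.8, -0.2]
width: -0.0003
grasp_force: 0.0
```

Run:
```python
from h import *
p,R,s=pose();print(p,R.round(3),s['q'].round(3),s['width'],s['contact_force'],s['time_s'])
f=frame('wrist');save(f,'w1.png');print(np.array(f['tool_from_camera']).round(3),f['fovy'])
C=cloud(f)
m=(C[...,0]>.5)&(C[...,0]<.56)&(C[...,1]>-.014)&(C[...,1]<.04)&(C[...,2]>.08)&(C[...,2]<.12);P=C[m];print('knob',len(P),P.min(0),P.max(0),P.mean(0))
```

```text
[ 0.52113525 -0.00428902  0.23120077] [[ 1.    -0.002 -0.   ]
 [-0.002 -1.    -0.   ]
 [-0.     0.    -1.   ]] [-0.236  0.06   1.741 -0.     1.341  1.337] -0.00034828108076386677 [ 0.68650522  0.82896192 -0.24464902] 1.7667
[[-0.001 -0.963 -0.27   0.068]
 [ 1.    -0.001 -0.    -0.001]
 [-0.    -0.27   0.963 -0.142]
 [ 0.     0.     0.     1.   ]] 70.79692349661045
knob 533 [ 0.50044755 -0.01391242  0.08755843] [0.55967546 0.014815   0.11325813] [ 0.5271409  -0.00181583  0.10005242]
```

View pics/w1.png

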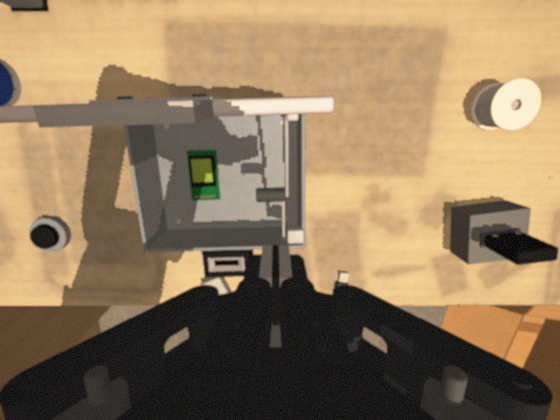

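The wrist view shows the knob at (272,194), the switch slot at (228,263), the key at (520,245) and the button at (47,235). The camera sits on the lid side of the tool, so I'll turn it half round before pressing.

Request:
arm_command(slide=[[0.002, -0.002, 0], [0.002, -0.002, 0], [0.002, -0.002, 0], [0.002, -0.002, 0], [0.002, -0.002, 0], [0.002, -0.002, 0], [0.002, -0.002, 0], [0.002, -0.002, 0], [0.002, -0.002, 0], [0.002, -0.002, 0], [0.002, -0.002, 0], [0.002, -0.002, 0], [0.002, -0.002, 0], [0.002, -0.002, 0], [0.002, -0.002, 0], [0.002, -0.002, 0], [0.002, -0.002, 0], [0.002, -0.002, 0], [0.002, -0.002, 0], [0.002, -0.002, 0]], angular=[[0, 0, -1.19], [0, 0, -2.38], [0, 0, -3.57], [0, 0, -4.76], [0, 0, -5.95], [0, 0, -7.14], [0, 0, -8.33], [0, 0, -9.52], [0, 0, -10.7], [0, 0, -11.9], [0, 0, -13.1], [0, 0, -14.3], [0, 0, -15.5], [0, 0, -16.7], [0, 0, -17.8], [0, 0, -19.0], [0, 0, -20.2], [0, 0, -21.4], [0, 0, -22.6], [0, 0, -23.8]], jaw=[0, 0, 0, 0, 0, 0, 0, 0, 0, 0, 0, 0, 0, 0, 0, 0, 0, 0, 0, 0])

```text
time_s: 3.48
ee_pos: [0.5234, -0.0021, 0.2314]
tool_rot: [0.0, 0.318, 0.948, -0.0]
contact_force: [0.4, -0.6, -0.0]
width: 0.0002
grasp_force: 0.0
```

Request:
arm_command(slide=[[0, 0, 0.02], [0, 0, 0.04], [0, 0, 0.06], [0, 0, 0.08], [0, 0, 0.1], [0, 0, 0.12], [0, 0, 0.12], [0, 0, 0.12]], angular=[[0, 0, -1.1], [0, 0, -2.2], [0, 0, -3.3], [0, 0, -4.4], [0, 0, -5.5], [0, 0, -6.3], [0, 0, -6.3], [0, 0, -6.3]], jaw=[0, 0, 0, 0, 0, 0, 0, 0])

```text
time_s: 4.15
ee_pos: [0.5226, -0.0016, 0.1107]
tool_rot: [-0.001, -0.002, 1.0, 0.0]
contact_force: [0.4, 0.3, 0.3]
width: 0.0002
grasp_force: 0.0
```

Request:
arm_command(slide=[[0, 0, 0.005], [0, 0, 0.009], [0, 0, 0.012], [0, 0, 0.015], [0, 0, 0.018], [0, 0, 0.02], [0, 0, 0.022], [0, 0, 0.024], [0, 0, 0.026], [0, 0, 0.028], [0, 0, 0.03], [0, 0, 0.032], [0, 0, 0.032]], angular=[[0, 0, 0], [0, 0, 0], [0, 0, 0], [0, 0, 0], [0, 0, 0], [0, 0, 0], [0, 0, 0], [0, 0, 0], [0, 0, 0], [0, 0, 0], [0, 0, 0], [0, 0, 0], [0, 0, 0]], jaw=[0, 0, 0, 0, 0, 0, 0, 0, 0, 0, 0, 0, 0])

```text
time_s: 5.23
ee_pos: [0.5232, -0.0011, 0.0788]
tool_rot: [-0.0, -0.004, 1.0, 0.0]
contact_force: [2.1, -0.2, 2.6]
width: -0.0001
grasp_force: 1.5
```

Run:
```python
from h import *
f=frame('top');C=cloud(f)
m=(abs(C[...,1]-.055)<.03)&(C[...,0]>.5)&(C[...,0]<.69)&(C[...,2]>.225);P=C[m];print('hasp',len(P),P.min(0),P.max(0),P.mean(0))
for s in 'side',:
  f=frame(s);C=cloud(f);m=(C[...,1]>.09)&(C[...,1]<.13)&(C[...,0]>.5)&(C[...,0]<.66)&(C[...,2]>.1);P=C[m];print(np.polyfit(P[:,2],P[:,0],1),P.min(0),P.max(0))
```

```text
hasp 626 [0.500114   0.02501167 0.24608715] [0.57880808 0.08257052 0.4722274 ] [0.5343504  0.04355871 0.43252741]Traceback (most recent call last):
  File "<stdin>", line 5, in <module>
    raise TypeError("expected non-empty vector for x")
TypeError: expected non-empty vector for x
```

Request:
arm_command(slide=[[0, 0, -0.03], [0, 0, -0.07], [0, 0, -0.11], [0, 0, -0.15], [0, 0, -0.19], [0, 0, -0.225], [-0.01, 0.01, -0.225], [-0.04, 0.03, -0.225], [-0.08, 0.05, -0.225], [-0.112, 0.056, -0.225], [-0.112, 0.056, -0.225], [-0.112, 0.056, -0.2], [-0.112, 0.056, -0.165], [-0.112, 0.056, -0.13], [-0.112, 0.056, -0.122], [-0.112, 0.056, -0.122]], angular=[[0, 0, 0], [0, 0, 0], [0, 0, 0], [0, 0, 0], [0, 0, 0], [0, 0, 0], [0, 0, 0], [0, 0, 0], [0, 0, 0], [0, 0, 0], [0, 0, 0], [0, 0, 0], [0, 0, 0], [0, 0, 0], [0, 0, 0], [0, 0, 0]], jaw=[0, 0, 0, 0, 0, 0, 0, 0, 0, 0, 0, 0, 0, 0, 0, 0])

```text
time_s: 6.67
ee_pos: [0.6317, 0.0559, 0.1965]
tool_rot: [-0.005, -0.004, 1.0, 0.0]
contact_force: [0.3, -0.5, 0.8]
width: -0.0001
grasp_force: 0.0
```

Run:
```python
from h import *
p,R,s=pose();print(p,s['contact_force'])
f=frame('side');save(f,'s2.png');f=frame('top');C=cloud(f)
m=(abs(C[...,1]-.12)<.02)&(C[...,0]>.5)&(C[...,0]<.66)&(C[...,2]>.1);P=C[m];print(P.min(0),P.max(0)) if len(P) else 0
h=np.array([.607,.07])
for th in range(80,-1,-5):
  t=np.radians(th);c=h+.14*np.array([-np.cos(t),np.sin(t)])+.008*np.array([np.sin(t),np.cos(t)])+[.011,0]
  print(th,'slide x %.3f z %.3f'%(-(c[0]-p[0]),-(c[1]-p[2])))
```

```text
[0.63173724 0.05589158 0.19647558] [ 0.34770718 -0.50649495  0.7836826 ]
[0.50005886 0.10000834 0.12860682] [0.65947427 0.13967891 0.59881896]
80 slide x 0.030 z -0.013
75 slide x 0.042 z -0.011
70 slide x 0.054 z -0.008
65 slide x 0.066 z -0.004
60 slide x 0.077 z 0.001
55 slide x 0.087 z 0.007
50 slide x 0.098 z 0.014
45 slide x 0.107 z 0.022
40 slide x 0.116 z 0.030
35 slide x 0.124 z 0.040
30 slide x 0.131 z 0.050
25 slide x 0.137 z 0.060
20 slide x 0.143 z 0.071
15 slide x 0.147 z 0.083
10 slide x 0.150 z 0.094
5 slide x 0.153 z 0.106
0 slide x 0.154 z 0.118
```

View pics/s2.png

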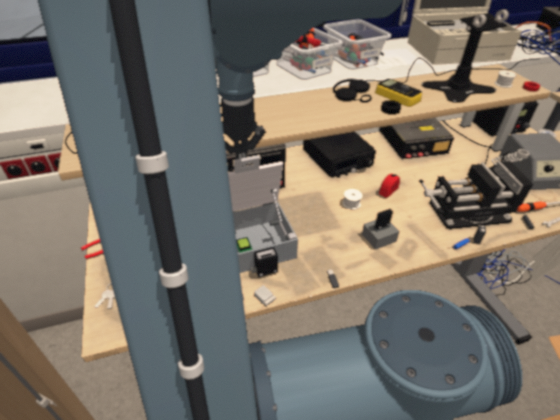

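The side view shows the stay folded at the knee (around (280,215)) and the tool behind the hasp at (245,150). Now I'll push the lid down along its arc.

Request:
arm_command(slide=[[0.015, 0, -0.013], [0.03, 0, -0.013], [0.042, 0, -0.011], [0.054, 0, -0.008], [0.066, 0, -0.004], [0.077, 0, 0.001], [0.087, 0, 0.007], [0.098, 0, 0.014], [0.107, 0, 0.022], [0.116, 0, 0.03], [0.124, 0, 0.04], [0.131, 0, 0.05], [0.137, 0, 0.06], [0.143, 0, 0.071], [0.147, 0, 0.083], [0.15, 0, 0.094], [0.152, 0, 0.103], [0.153, 0, 0.109], [0.153, 0, 0.113], [0.153, 0, 0.113]], angular=[[0, 0, 0], [0, 0, 0], [0, 0, 0], [0, 0, 0], [0, 0, 0], [0, 0, 0], [0, 0, 0], [0, 0, 0], [0, 0, 0], [0, 0, 0], [0, 0, 0], [0, 0, 0], [0, 0, 0], [0, 0, 0], [0, 0, 0], [0, 0, 0], [0, 0, 0], [0, 0, 0], [0, 0, 0], [0, 0, 0]], jaw=[0, 0, 0, 0, 0, 0, 0, 0, 0, 0, 0, 0, 0, 0, 0, 0, 0, 0, 0, 0])

```text
time_s: 8.43
ee_pos: [0.4818, 0.0546, 0.0874]
tool_rot: [-0.001, -0.004, 1.0, 0.0]
contact_force: [0.2, 0.1, -0.2]
width: 0.0
grasp_force: 0.0
```

Request:
arm_command(slide=[[0, 0, 0.002], [0, 0, 0.004], [0, 0, 0.005], [0, 0, 0.006], [0, 0, 0.007], [0, 0, 0.007]], angular=[[0, 0, 0], [0, 0, 0], [0, 0, 0], [0, 0, 0], [0, 0, 0], [0, 0, 0]], jaw=[0, 0, 0, 0, 0, 0])

```text
time_s: 8.93
ee_pos: [0.4822, 0.0545, 0.0813]
tool_rot: [0.0, -0.004, 1.0, 0.0]
contact_force: [-1.0, 0.1, -0.3]
width: -0.0
grasp_force: 0.0
```

Request:
arm_command(slide=[[0, 0, 0.001], [0, 0, 0.002], [0, 0, 0.003], [0, 0, 0.004], [0, 0, 0.005], [0, 0, 0.006], [0, 0, 0.006]], angular=[[0, 0, 0], [0, 0, 0], [0, 0, 0], [0, 0, 0], [0, 0, 0], [0, 0, 0], [0, 0, 0]], jaw=[0, 0, 0, 0, 0, 0, 0])

```text
time_s: 9.52
ee_pos: [0.4823, 0.0545, 0.0778]
tool_rot: [-0.0, -0.004, 1.0, -0.0]
contact_force: [-12.2, 0.2, 28.4]
width: 0.0
grasp_force: 13.8
```

The lid is shut (z 0.078 with firm contact). I'll rise and look at the slot.

Request:
arm_command(slide=[[0, 0, -0.02], [0, 0, -0.05], [0, 0, -0.09], [0, 0, -0.13], [0, 0, -0.16], [0, 0, -0.16], [0, 0, -0.16]], angular=[[0, 0, 0], [0, 0, 0], [0, 0, 0], [0, 0, 0], [0, 0, 0], [0, 0, 0], [0, 0, 0]], jaw=[0, 0, 0, 0, 0, 0, 0])

```text
time_s: 10.1
ee_pos: [0.4835, 0.0544, 0.2374]
tool_rot: [0.002, -0.004, 1.0, -0.0]
contact_force: [-0.7, -0.1, -0.9]
width: -0.0001
grasp_force: 0.0
```

Run:
```python
from h import *
import pickle
p,R,s=pose();print(p,R.round(4).tolist(),s['contact_force'])
f=frame('wrist');pickle.dump(f,open('fw.pkl','wb'));C=cloud(f)
m=(C[...,2]>.06)&(C[...,2]<.09)&(C[...,0]<.47)&(C[...,0]>.38)&(abs(C[...,1]-.05)<.12)
P=C[m];print(len(P),cv2.minAreaRect(P[:,:2].astype(np.float32)),np.median(P,0))
v,u=np.where(m);print(u.min(),u.max(),v.min(),v.max())
L=C[(C[...,2]>.06)&(C[...,2]<.09)&(C[...,0]<.6)&(C[...,0]>.38)&(abs(C[...,1]-.05)<.15)];print('lid z',np.polyfit(L[:,0],L[:,2],1))
c=f['img'][max(v.min()-30,0):v.max()+30,max(u.min()-30,0):u.max()+30];print(c.shape,max(v.min()-30,0),max(u.min()-30,0))
cv2.imwrite('pics/w2.png',cv2.resize(c,None,fx=2.5,fy=2.5,interpolation=cv2.INTER_CUBIC)[:,:,::-1])
```

```text
[0.48350373 0.05437908 0.23739717] [[-1.0, -0.0072, 0.0049], [-0.0072, 1.0, -0.0007], [-0.0049, -0.0007, -1.0]] [-0.66857209 -0.12018529 -0.93590507]
4522 ((0.4448384642601013, 0.053705208003520966), (0.05016003176569939, 0.18043659627437592), 0.11994564533233643) [0.45665508 0.05556224 0.07793469]
187 361 131 181
lid z [0.00635002 0.07456053]
(110, 234, 3) 101 157
```

View pics/w2.png

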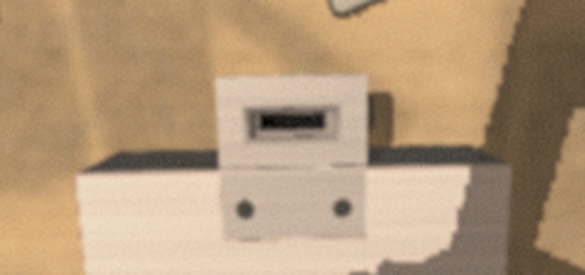

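The crop shows the shut lid and the hasp, with its slot at about (292,122) and the dark switch slot inside it.

Run:
```python
from h import *
import pickle
f=pickle.load(open('fw.pkl','rb'));g=cv2.cvtColor(f['img'],cv2.COLOR_RGB2GRAY)
r0,r1,c0,c1=138,162,248,298
s=g[r0:r1,c0:c1]
print(s[::2,::2])
def proj(cnt,z): return np.array([ray(f,u+c0,v+r0,z)[:2] for u,v in cnt[:,0]],np.float32)
for name,t,z in(('hasp',150,.078),('dark',60,.064)):
    b=cv2.morphologyEx((s<t).astype(np.uint8),cv2.MORPH_OPEN,np.ones((2,2)))
    n,l,st,ce=cv2.connectedComponentsWithStats(b)
    k=l[122*2//5+101-r0,292*2//5+157-c0]
    cs,_=cv2.findContours((l==k).astype(np.uint8),0,1);c=max(cs,key=cv2.contourArea)
    print(name,k,st[k],cv2.minAreaRect(proj(c,z)))
# hasp plate and lid edge: outline by depth
C=cloud(f)
m=(abs(C[...,2]-.078)<.006);
v,u=np.where(m&(C[...,0]<.448)&(abs(C[...,1]-.055)<.05));Q=np.array([ray(f,a,b,.078)[:2] for a,b in zip(u,v)],np.float32);print('plate',cv2.minAreaRect(Q),Q.min(0),Q.max(0))
v,u=np.where(m&(C[...,0]>.44)&(C[...,0]<.6));Q=np.array([ray(f,a,b,.078)[:2] for a,b in zip(u,v)],np.float32)
print('lid y',Q.min(0),Q.max(0))
ys=np.arange(-.03,.14,.004);E=[(y,Q[abs(Q[:,1]-y)<.002,0].min()) for y in ys if abs(y-.055)>.036 and (abs(Q[:,1]-y)<.002).any()];E=np.array(E);print('front edge',np.polyfit(E[:,0]-.055,E[:,1],1))
```

```text
[[201 199 205 202 201 203 203 198 201 201 197 201 203 199 198 201 199 195
  197 199 198 194 195 191 192]
 [195 201 198 199 198 194 196 196 197 196 197 193 195 198 191 195 195 192
  193 189 188 193 191 190 188]
 [195 199 196 191 194 191 194 187 185 187 185 184 178 179 179 178 178 175
  178 172 174 174 178 190 190]
 [200 199 198 169 142 140 141 133 140 139 134 116 117 120 130 130 132 126
  131 127 132 135 156 189 196]
 [201 205 202 166 114  95  98  73  83  75  71  74  85  85  85  81  89  74
   64  93 151 146 157 189 192]
 [202 194 195 169 115  94  97  21  23  19  32  29  26  27  28  30  19  43
   25  78 155 154 158 190 192]
 [205 196 199 178 123  91  97  18  19  15  24  26  35  29  24  27  36  30
   28  76 149 157 165 188 186]
 [202 197 202 178 135  91 105  69  77  75  79  75  75  78  94  91  91  91
   94 113 155 157 165 186 184]
 [200 195 200 185 133  95 140 149 149 146 149 149 147 139 133 133 132 139
  144 151 152 154 171 187 191]
 [199 199 200 184 148 125 141 143 145 142 144 145 145 147 138 139 136 145
  149 153 154 152 167 182 184]
 [192 195 190 184 165 173 172 174 170 173 173 176 174 177 176 175 180 176
  179 179 178 179 183 180 182]
 [189 191 193 186 190 191 192 191 190 191 193 189 188 186 190 187 184 185
  187 184 186 186 188 186 186]]
hasp 1 [  8   6  37  14 418] ((0.4392465353012085, 0.053468432277441025), (0.012778900563716888, 0.03619330748915672), 2.2383511066436768)
dark 1 [ 14  10  25   5 124] ((0.4394665062427521, 0.05333118513226509), (0.004132836125791073, 0.02525077760219574), 0.37017446756362915)
plate ((0.434091180562973, 0.0527074933052063), (0.028401615098118782, 0.059980690479278564), 0.3679295778274536) [0.41970268 0.022645  ] [0.448177   0.08278196]
lid y [ 0.44011405 -0.03569209] [0.6003549  0.14631152]
front edge [-0.02646694  0.45665354]
```

Request:
arm_command(slide=[[0.023, -0.328, 0.03], [0.023, -0.328, 0.03], [0.023, -0.328, 0.03], [0.023, -0.328, 0.03], [0.023, -0.328, 0.03], [0.023, -0.328, 0.03], [0.023, -0.328, 0.03], [0.023, -0.328, 0.03], [0.023, -0.328, 0.03], [0.023, -0.328, 0.03], [0.023, -0.328, 0.03], [0.023, -0.328, 0.03], [0.023, -0.328, 0.03], [0.023, -0.328, 0.03], [0.023, -0.328, 0.03], [0.023, -0.328, 0.03]], angular=[[0, 0, 13.8], [0, 0, 13.8], [0, 0, 13.8], [0, 0, 13.8], [0, 0, 13.8], [0, 0, 13.8], [0, 0, 13.8], [0, 0, 13.8], [0, 0, 13.8], [0, 0, 13.8], [0, 0, 13.8], [0, 0, 13.8], [0, 0, 13.8], [0, 0, 13.8], [0, 0, 13.8], [0, 0, 13.8]], jaw=[0, 60, 60, 60, 60, 60, 60, 60, 60, 60, 60, 60, 60, 60, 60, 60])

```text
time_s: 11.48
ee_pos: [0.4612, -0.2732, 0.2045]
tool_rot: [-0.001, 0.658, 0.753, 0.0]
contact_force: [0.1, 0.5, -0.0]
width: 0.0517
grasp_force: 0.0
```

```bash
cat > k.py <<'E'
from h import *
p,R,s=pose();print(p,R.round(4).tolist(),s['q'].round(2),s['width'])
f=frame('wrist');save(f,'w3.png');C=cloud(f)
m=(C[...,2]>.085)&(C[...,2]<.105)&(abs(C[...,0]-.46)<.06)&(abs(C[...,1]+.27)<.06)
P=C[m]
v,u=np.where(m);Q=np.array([ray(f,a,b,.096)[:2] for a,b in zip(u,v)],np.float32);r=cv2.minAreaRect(Q);print(len(P),r,np.median(P,0))
m=(abs(C[...,2]-.04)<.005)&(abs(C[...,0]-.46)<.06)&(abs(C[...,1]+.27)<.06)
v,u=np.where(m);Q=np.array([ray(f,a,b,.04)[:2] for a,b in zip(u,v)],np.float32);print('blk',cv2.minAreaRect(Q))
E
python3 k.py
```

```text
[ 0.46123154 -0.27324225  0.20454793] [[-0.1341, 0.991, -0.001], [0.991, 0.1341, 0.0009], [0.001, -0.0008, -1.0]] [-0.76  0.12  1.73 -0.    1.29 -0.89] 0.051669402270270594
828 ((0.46065276861190796, -0.27115392684936523), (0.015221381559967995, 0.04181797429919243), 7.671408653259277) [ 0.46054313 -0.27097464  0.0955668 ]
blk ((0.46058082580566406, -0.2722911536693573), (0.06395639479160309, 0.06948275864124298), 7.677026748657227)
```

View pics/w3.png

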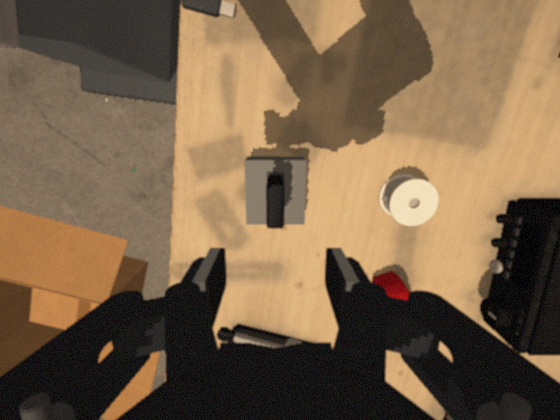

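The key (275,205) is in line between the fingers and the yaw matches. I'll go down and grip.

Request:
arm_command(slide=[[0.001, -0.001, 0.035], [0.001, -0.001, 0.07], [0.001, -0.001, 0.105], [0.001, -0.001, 0.13], [0.001, -0.001, 0.145], [0.001, -0.001, 0.15], [0.001, -0.001, 0.15], [0.001, -0.001, 0.15], [0.001, -0.001, 0.15], [0.001, -0.001, 0.15], [0.001, -0.001, 0.15], [0.001, -0.001, 0.15], [0.001, -0.001, 0.15], [0.001, -0.001, 0.15]], angular=[[0, 0, 0], [0, 0, 0], [0, 0, 0], [0, 0, 0], [0, 0, 0], [0, 0, 0], [0, 0, 0], [0, 0, 0], [0, 0, 0], [0, 0, 0], [0, 0, 0], [0, 0, 0], [0, 0, 0], [0, 0, 0]], jaw=[60, 60, 60, 60, 60, 60, 60, 0, 0, 0, 0, 0, 0, 0], grip_force=60)

```text
time_s: 12.7
ee_pos: [0.4615, -0.2738, 0.057]
tool_rot: [0.002, 0.659, 0.752, -0.0]
contact_force: [-0.7, 0.5, 7.2]
width: 0.0152
grasp_force: 59.0
```

Request:
arm_command(slide=[[0, 0, -0.01], [0, 0, -0.025], [0, 0, -0.05], [0, 0, -0.08], [0, 0, -0.115], [0, 0, -0.15], [0.02, 0.001, -0.15], [0.05, 0.003, -0.15], [0.09, 0.006, -0.15], [0.13, 0.009, -0.15], [0.17, 0.012, -0.15], [0.21, 0.014, -0.15], [0.25, 0.017, -0.15], [0.285, 0.019, -0.15], [0.31, 0.021, -0.15], [0.326, 0.022, -0.15], [0.326, 0.022, -0.14], [0.326, 0.022, -0.13], [0.326, 0.022, -0.13], [0.326, 0.022, -0.13]], angular=[[0, 0, 0], [0, 0, 0], [0, 0, 0], [0, 0, 0], [0, 0, 0], [0, 0, 0], [0, 0, 0], [0, 0, 0.5], [0, 0, 1.05], [0, 0, 1.05], [0, 0, 1.05], [0, 0, 1.05], [0, 0, 1.05], [0, 0, 1.05], [0, 0, 1.05], [0, 0, 1.05], [0, 0, 1.05], [0, 0, 1.05], [0, 0, 1.05], [0, 0, 1.05]], jaw=[0, 0, 0, 0, 0, 0, 0, 0, 0, 0, 0, 0, 0, 0, 0, 0, 0, 0, 0, 0])

```text
time_s: 14.37
ee_pos: [0.4383, 0.0524, 0.1843]
tool_rot: [-0.001, 0.699, 0.715, -0.001]
contact_force: [0.1, -0.2, -0.2]
width: 0.0153
grasp_force: 58.5
```

Run:
```python
from h import *
import pickle
p,R,s=pose();print(p,R.round(4).tolist(),s['width'],s['contact_force'])
f=frame('wrist');pickle.dump(f,open('fw4.pkl','wb'));cv2.imwrite('pics/w4.png',cv2.resize(f['img'][90:390,180:380],None,fx=2,fy=2,interpolation=cv2.INTER_CUBIC)[:,:,::-1])
for P in ([.4393,.0534,.078],):
    c=f['Rc'].T@(np.array(P)-f['o']);print('slot px',c[:2]/c[2]*f['f']+[f['cx'],f['cy']])
```

```text
[0.43827137 0.05243243 0.18427462] [[-0.0216, 0.9998, -0.0024], [0.9998, 0.0216, 0.0001], [0.0001, -0.0024, -1.0]] 0.015349474135133484 [ 0.1471242  -0.21244353 -0.24595489]
slot px [277.31702267 207.33910916]
```

View pics/w4.png

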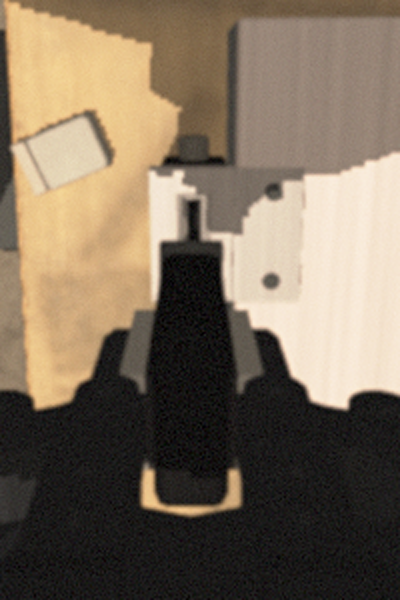

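The crop shows the slot at (194,220) just ahead of the key's flange, whose far edge runs from (160,245) to (223,245). I'll turn both into positions.

Run:
```python
from h import *
import pickle
f=pickle.load(open('fw4.pkl','rb'));g=cv2.cvtColor(f['img'],cv2.COLOR_RGB2GRAY).astype(int)
print(g[186:222:2,258:296])
z=.1843-.013
for u in(260,291.5):print('flange corner',ray(f,u,212.5,z))
for u,v in((272.5,190),(281,190),(274,195),(280,195)):print('slot',ray(f,u,v,.078),ray(f,u,v,.064))
C=cloud(f);print(C[216:226:3,270:284:4])
```

```text
[[234 232 231 233 234 232 229 230 229 224 221 215 214 209 208 207 208 204
  204 180 138 113 113 118 117 112 109 106 109 109 113 115 114 109 116 117
  117 119]
 [230 231 232 234 233 230 229 229 227 217 198 171 160 151 157 169 170 172
  168 165 151 156 157 171 155 126 105 103 111 113 114 114 113 117 115 116
  115 115]
 [233 233 232 232 234 230 230 228 226 218 193 169 147 116 103 100  86  83
   77  70  71  87 132 162 158 138 111 104 111 110 111 114 111 113 115 114
  113 110]
 [233 231 231 233 231 229 228 228 226 219 193 168 141 116  94  71  38   9
   17  22  29  75 125 167 164 132 111 102 105 111 110 110 114 114 113 111
  111 115]
 [230 231 230 232 232 230 229 230 228 215 193 164 145 117  91  71  44  25
   12  24  32  75 125 161 157 132 110 107 109 110 114 112 112 110 113 113
  114 112]
 [230 231 230 234 230 229 228 225 228 223 201 170 143 110  94  78  46  22
   23  26  44  70 127 160 152 120 105 104 114 109 111 109 114 110 112 114
  112 114]
 [233 231 231 231 233 229 230 228 227 223 201 166 143 126 106  87  47  17
   16  30  44  74 126 162 156 122 103 104 110 113 116 110 111 113 113 11
[... 2060 characters left out ...]
62 0.06115453 0.064     ]
slot [0.44136212 0.06447931 0.078     ] [0.44163198 0.06127099 0.064     ]
[[[0.43436619 0.07390913 0.17127366]
  [0.4365648  0.07412669 0.17183076]
  [0.43876423 0.07398217 0.17120351]
  [0.44097151 0.07394345 0.17092173]]

 [[0.43450951 0.07479867 0.17952971]
  [0.43659757 0.07437608 0.17805426]
  [0.4386771  0.07506081 0.18007411]
  [0.4407964  0.07466815 0.178691  ]]

 [[0.43459748 0.07461408 0.18398205]
  [0.43662816 0.07446683 0.18339989]
  [0.43865209 0.07483877 0.18440084]
  [0.44071656 0.07442589 0.18300672]]

 [[0.43468473 0.07453852 0.1884884 ]
  [0.43665625 0.07483565 0.18923884]
  [0.43862296 0.0747518  0.18886675]
  [0.4406019  0.07464806 0.18843526]]]
```

The key is centred on the slot to within about 0.5 mm, so I'll insert it.

Request:
arm_command(slide=[[0, 0.0005, 0.015], [0, 0.0005, 0.03], [0, 0.0005, 0.042], [0, 0.0005, 0.05], [0, 0.0005, 0.054], [0, 0.0005, 0.057], [0, 0.0005, 0.06], [0, 0.0005, 0.063], [0, 0.0005, 0.066], [0, 0.0005, 0.069], [0, 0.0005, 0.072], [0, 0.0005, 0.075], [0, 0.0005, 0.078], [0, 0.0005, 0.08]], angular=[[0, 0, 0], [0, 0, 0], [0, 0, 0], [0, 0, 0], [0, 0, 0], [0, 0, 0], [0, 0, 0], [0, 0, 0], [0, 0, 0], [0, 0, 0], [0, 0, 0], [0, 0, 0], [0, 0, 0], [0, 0, 0]], jaw=[0, 0, 0, 0, 0, 0, 0, 0, 0, 0, 0, 0, 0, 0])

```text
time_s: 15.58
ee_pos: [0.4399, 0.0527, 0.1052]
tool_rot: [0.001, 0.699, 0.715, -0.0]
contact_force: [-0.5, -4.3, 1.9]
width: 0.0153
grasp_force: 59.0
```

Request:
arm_command(slide=[[0, 0, 0.003], [0, 0, 0.006], [0, 0, 0.008], [0, 0, 0.009], [0, 0, 0.01], [0, 0, 0.011], [0, 0, 0.011]], angular=[[0, 0, 0], [0, 0, 0], [0, 0, 0], [0, 0, 0], [0, 0, 0], [0, 0, 0], [0, 0, 0]], jaw=[0, 0, 0, 0, 0, 0, 0])

```text
time_s: 16.17
ee_pos: [0.4399, 0.0527, 0.0949]
tool_rot: [0.001, 0.699, 0.715, -0.0]
contact_force: [-2.4, -6.4, 9.3]
width: 0.0152
grasp_force: 60.0
```

Request:
arm_command(slide=[[0, 0, 0.0007], [0, 0, 0.0014], [0, 0, 0.002], [0, 0, 0.002]], angular=[[0, 0, 0], [0, 0, 0], [0, 0, 0], [0, 0, 0]], jaw=[0, 0, 0, 0])

```text
time_s: 16.5
ee_pos: [0.44, 0.0527, 0.0947]
tool_rot: [0.0, 0.699, 0.715, -0.001]
contact_force: [-11.8, -5.7, 29.3]
width: 0.0151
grasp_force: 63.1
```

The key is firmly home. I'll release it, rise and check.

Request:
arm_command(slide=[[0, 0, -0.002], [0, 0, -0.002], [0, 0, -0.002], [0, 0, -0.002], [0, 0, -0.002], [0, 0, -0.002], [0, 0, -0.02], [0, 0, -0.05], [0, 0, -0.09], [0, 0, -0.125], [0, 0, -0.125], [0, 0, -0.125]], angular=[[0, 0, 0], [0, 0, 0], [0, 0, 0], [0, 0, 0], [0, 0, 0], [0, 0, 0], [0, 0, 0], [0, 0, 0], [0, 0, 0], [0, 0, 0], [0, 0, 0], [0, 0, 0]], jaw=[0, 50, 50, 50, 50, 50, 50, 50, 50, 50, 50, 50])

```text
time_s: 17.5
ee_pos: [0.4411, 0.0532, 0.2195]
tool_rot: [0.002, 0.699, 0.715, 0.002]
contact_force: [-0.7, -0.6, -1.1]
width: 0.0428
grasp_force: 0.0
```

Run:
```python
from h import *
p,R,s=pose();print(p,R.round(4).tolist(),s['width'])
f=frame('wrist');C=cloud(f)
m=(C[...,2]>.12)&(C[...,2]<.15)&(abs(C[...,0]-.44)<.05)&(abs(C[...,1]-.053)<.05);P=C[m];print('key top',len(P),np.median(P,0),cv2.minAreaRect(P[:,:2].astype(np.float32)))
m=(C[...,2]>.06)&(C[...,2]<.09)&(C[...,0]>.48)&(C[...,0]<.6)&(abs(C[...,1]-.05)<.08);print('lid z',np.median(C[m],0))
f=frame('top');C=cloud(f);m=(C[...,2]>.017)&(C[...,2]<.03)&(abs(C[...,0]-.4534)<.03)&(abs(C[...,1]-.29)<.03)
v,u=np.where(m);b=ray(f,u.mean(),v.mean(),.022);print('btn',len(u),b,C[m].mean(0),R.T@(b-p))
```

```text
[0.44110678 0.05322468 0.21947396] [[-0.023, 0.9997, 0.0052], [0.9997, 0.023, -0.0005], [-0.0006, 0.0052, -1.0]] 0.042810394488915354
key top 1015 [0.43958837 0.05587229 0.13349074] ((0.43958064913749695, 0.054083243012428284), (0.015791961923241615, 0.04113763943314552), 1.2864594459533691)
lid z [0.54250032 0.06225668 0.07793715]
btn 85 [0.45275363 0.29031482 0.022     ] [0.45276397 0.2903958  0.02161818] [0.23688642 0.01608023 0.19740719]
```

The key top is at 0.1335, so it is home, and the lid is at 0.078. Next is the start button.

Request:
arm_command(slide=[[0.03, 0.002, 0], [0.07, 0.005, 0], [0.11, 0.008, 0], [0.15, 0.01, 0], [0.19, 0.013, 0], [0.22, 0.015, 0], [0.237, 0.016, 0.01], [0.237, 0.016, 0.04], [0.237, 0.016, 0.08], [0.237, 0.016, 0.12], [0.237, 0.016, 0.15], [0.237, 0.016, 0.175], [0.237, 0.016, 0.187], [0.237, 0.016, 0.19], [0.237, 0.016, 0.19]], angular=[[0, 0, 0], [0, 0, 0], [0, 0, 0], [0, 0, 0], [0, 0, 0], [0, 0, 0], [0, 0, 0], [0, 0, 0], [0, 0, 0], [0, 0, 0], [0, 0, 0], [0, 0, 0], [0, 0, 0], [0, 0, 0], [0, 0, 0]], jaw=[0, 0, 0, 0, 0, 0, 0, 0, 0, 0, 0, 0, 0, 0, 0])

```text
time_s: 18.85
ee_pos: [0.449, 0.2902, 0.026]
tool_rot: [-0.001, 0.699, 0.715, -0.001]
contact_force: [0.6, 0.5, -0.4]
width: 0.0002
grasp_force: 0.0
```

Request:
arm_command(slide=[[0, 0, 0.003], [0, 0, 0.006], [0, 0, 0.008], [0, 0, 0.01], [0, 0, 0.012], [0, 0, 0.013], [0, 0, 0.014], [0, 0, 0.014]], angular=[[0, 0, 0], [0, 0, 0], [0, 0, 0], [0, 0, 0], [0, 0, 0], [0, 0, 0], [0, 0, 0], [0, 0, 0]], jaw=[0, 0, 0, 0, 0, 0, 0, 0])

```text
time_s: 19.52
ee_pos: [0.4516, 0.2911, 0.0158]
tool_rot: [0.001, 0.699, 0.715, 0.001]
contact_force: [-3.9, -2.6, 19.2]
width: -0.0001
grasp_force: 9.6
```

Request:
arm_command(slide=[[0, 0, 0.0005], [0, 0, 0.001], [0, 0, 0.001], [0, 0, 0.001]], angular=[[0, 0, 0], [0, 0, 0], [0, 0, 0], [0, 0, 0]], jaw=[0, 0, 0, 0])

```text
time_s: 19.85
ee_pos: [0.4516, 0.2912, 0.0156]
tool_rot: [0.001, 0.699, 0.715, 0.001]
contact_force: [-7.6, -3.8, 28.1]
width: -0.0
grasp_force: 13.9
```

Request:
arm_command(slide=[[0, 0, -0.01], [0, 0, -0.03], [0, 0, -0.06], [0, 0, -0.1], [0, 0, -0.14], [0, 0, -0.14], [0, 0, -0.14]], angular=[[0, 0, 0], [0, 0, 0], [0, 0, 0], [0, 0, 0], [0, 0, 0], [0, 0, 0], [0, 0, 0]], jaw=[0, 0, 0, 0, 0, 0, 0])

```text
time_s: 20.43
ee_pos: [0.4519, 0.2913, 0.1553]
tool_rot: [0.001, 0.699, 0.715, 0.003]
contact_force: [-1.2, -0.7, -0.7]
width: -0.0004
grasp_force: 0.0
```

Run:
```python
from h import *
f=frame('top');save(f,'t9.png');C=cloud(f)
m=(C[...,2]>.12)&(C[...,2]<.15)&(abs(C[...,0]-.44)<.05)&(abs(C[...,1]-.053)<.05);print('key',m.sum(),np.median(C[m],0) if m.any() else 0)
```

```text
key 90 [0.44005618 0.05155889 0.13334046]
```

View pics/t9.png

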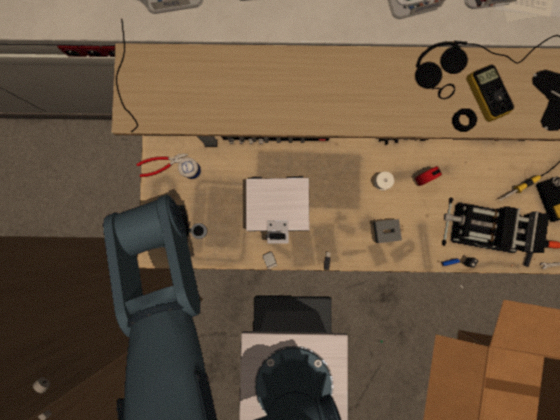

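The top view shows the lid shut with the key in the hasp at (278,235), and the tin, reel, connector and USB stick where they were.

```bash
python3 -c "
from workcell import job
print(job.sign_off())"
```

```text
the job is handed in; nothing more can be done
None
```

The job is done and handed in, with no verdict shown: stay broken, lid fully shut, key home on the hasp, then the start button pressed right down, with the tin, reel, connector and USB stick left in place, after about 20 s of the 72 s allowed.

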